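Clear the broken sensor head, then draw the lock pin and hold it

ROBOT

A 6-joint arm with a two-finger parallel gripper is mounted at the origin on the work surface. World frame = base frame: x ahead of the robot, y to its left, z up, the work surface at z = 0. Lengths are in m, angles in degrees, forces in N, time in s.
With the tool pointing down it reaches from about 0.4 to 0.825 m from the base axis. Payload 7 kg.
Tool frame: the origin (TCP) lies midway between the tips of the shut fingers; the grasp point (between the pads) lies r.grip_depth behind it (r.grip_depth is the distance from the TCP to the grasp point, in m); z points along the fingers, y is the direction in which the jaws open and shut (so a half turn about z gives the same grasp; the last joint's range is limited). The gripper opens to 88 mm and grips with 3 to 60 N. Pads are 19 mm wide; open, the fingers measure 130 mm over their backs; the gripper's body (78 mm by 193 mm) begins 47 mm behind the grasp point.
Start: joints at [-49.441, 20.546, 0.682, 0, -70.136, -16.507], TCP at [0.275, -0.616, 0.227] pointing down, gripper open.
Joint ranges: [-176.03, 176.03], [-82.01, 121.73], [-58.28, 71.71], [-173.87, 95.51], [-174.79, -0.11], [-173.66, 173.66]. Speed limits (degrees/s): [136.94, 136.94, 172.46, 180, 180, 180].

INTERFACE

Orientations are given as [roll, pitch, yaw] about the fixed x, y, z axes, in that order (R = Rz(yaw) Ry(pitch) Rx(roll)).
In Python, from plant import r, imaging, close_job gives the robot as it stands.
- The arm moves only by the tool step_arm, never from a script. Its argument "commands" is a list of rows, each a list of 2 entries, a list of its own where there are three numbers: the shift along the tool's x, y, z in mm, then the turn about the tool's z in degrees. In form: [[[x, y, z], twist], ...]. A call has 1 to 20 rows; each row shifts and turns the commanded pose from where the row before left it, along the tool's axes as they then stand; what a row does not reach is not made up. A row lasts 1/8 s, in which the tool goes at most 62.5 mm and 10.7 degrees, less where a joint would pass 70% of its speed; a pose out of reach is approached as far as the arm can. A call with a gripper value outside its range is refused whole. "gripper" is the closure, from 0 (fully open) to 1 (shut), set as the call begins (left out, the last holds). The fingers move at their own pace and stop on an object; "grip_force" is the grip in N (left out, the last holds). Time passes only in rows, so rows that do not move let the fingers close. It gives the time, the measured TCP pose, the force and the opening at its end, in the units of the state.
- r.get_state(): the state, without advancing time (a new reading comes with each control period).
- imaging.capture(name): name is "scene" or "side" or "wrist"; returns a dict with "img" (480x640x3 uint8, red, green, blue), "z_map" (480x640 float32, m along the optical axis (not along the pixel's ray), 0 where there is no reading), "vfov" (degrees; the focal length in pixels is half the picture's height over the tangent of half this angle, whatever the lens; pixels are square), "cx", "cy" (the principal point, pixels), "extrinsics" (4x4, takes a point from camera to world coordinates); the wrist camera has in their place "T_tool_cam" (4x4, takes a point from camera to tool coordinates, whose origin is the TCP and whose axes are the flange's). Camera axes: x right, y down, z forward; pixel columns grow to the right and rows downward; lengths in m; the calibration is good to about 2 mm. The wrist camera is an equidistant fisheye: a pixel r from the principal point sees the ray r / f radians off the axis. A picture is of the moment at which its call begins: read the wrist's pose just before it.
- close_job(): hands the job in, once; it reports no verdict.
The state is a dict: "time_s": time; "joints": joint angles; "qd": joint speeds; "joint_torque": joint torques, N m; "tcp_pos": TCP position; "eef_rot": TCP orientation; "contact_force": force on the tool from outside, world axes, zero at the start; "moment": the same for the moment, N m; "gripper_width": finger opening in m.
Only numpy, scipy, OpenCV 4.12 (cv2) and the standard library are available. Lean on these libraries where they do the work, as an engineer would, in place of code of your own. Each camera call takes 0.05 s, during which the arm holds its last target.

TASK

One of the four sensor heads on the aluminium pallet has half of its circuit board snapped off: set that one down in the grey scrap tray, right way up, and let it go. Then take the lock pin by its black grip, draw it straight up out of its bore about half way (25 mm of its 50 mm shank, neither bending it sideways hard nor pulling it right out), and finish still gripping it there, motionless, so that the pallet stays unlocked. Leave the three good heads, the tray and the tools lying around where they are.

Things in the scene. Friction and masses are not known exactly. Their poses are not given: they have to be found in the camera images.
- broken_center (a point): the broken one: round cream sensor head, 46 mm across, 32 mm high plus a 2 mm board and 4 mm chips on top, 90 g; this point is on its axis, 16 mm above its underside. Half of its top has no green board, only bare housing. Loose in any of the pallet's four places; the housing is fully round: grip across any diameter
- good1_center (a point): good one, its top wholly covered by a round green board: round cream sensor head, 46 mm across, 32 mm high plus a 2 mm board and 4 mm chips on top, 90 g; this point is on its axis, 16 mm above its underside. Stays on the pallet (moved less than 15 mm)
- good2_center (a point): good one, its top wholly covered by a round green board: round cream sensor head, 46 mm across, 32 mm high plus a 2 mm board and 4 mm chips on top, 90 g; this point is on its axis, 16 mm above its underside. Stays on the pallet (moved less than 15 mm)
- good3_center (a point): good one, its top wholly covered by a round green board: round cream sensor head, 46 mm across, 32 mm high plus a 2 mm board and 4 mm chips on top, 90 g; this point is on its axis, 16 mm above its underside. Stays on the pallet (moved less than 15 mm)
- pallet_top (a point): centre of the top face of the fixed aluminium pallet, a plate 190 x 190 mm, its top 15 mm above the bench. x and y axes along its edges, z up. The four heads stand at (+-45, +-45) mm from here, 90 mm apart. Pallet and pin post are one rigid fixed fixture
- bore_mouth (a point): centre of the mouth of the vertical bore, on the top of the grey pin post (56 x 56 mm, 65 mm high, fixed, 150 mm from the pallet's centre along the pallet's +y). Bore 15.5 mm wide, straight through; same axes as the pallet, z up along the bore
- pin_grip (a point): lock pin, loose in the bore, about 160 g: steel shank 14 mm across, 50 mm long; dark collar 31 mm across, 6 mm thick, resting on the post at the start; above it a round black grip 24 mm across, 44 mm high. This point: on its axis, 30 mm above the collar's underside (2 mm above mid-grip), z up the pin; 30 mm above bore_mouth when home, 55 mm when drawn 25 mm. Let go, it drops home
- tray: grey open scrap tray, fixed, 170 x 170 mm outside, walls 4 mm thick and 45 mm high, floor 4 mm thick; origin at the centre of its underside, axes along its edges
- screwdriver_grip (a point): bystander: screwdriver with black handle, 170 mm long, lying on the bench; this point is on its handle. Leave alone
- spool: bystander: grey solder spool, 50 mm across, 35 mm high, standing; origin at the centre of its underside. Leave alone
- fluxpot: bystander: small amber jar with black cap, 42 mm across, 42 mm high; origin at the centre of its underside. Leave alone
- strippers: bystander: wire strippers with black handles, about 165 mm long, lying on the bench; origin at the pivot, bench level. Leave alone
Things that resemble listed ones, but are neither listed nor needed, are in the scene too. What is shaped like the part that bears pin_grip but orange is not meant.

How it is judged (in metres and radians):
On the way, in this order (a step that is already met when the one before it is completed fails the run):
1. the broken head stands in the scrap tray, let go, the pin still home (x of broken_center in the frame of tray between -0.075 and 0.075 m and y of broken_center in the frame of tray between -0.075 and 0.075 m and z of broken_center in the frame of tray below 0.03 m and angle between broken_center's own z axis and vertical below 0.25 rad and linear speed of broken below 0.02 m/s and contact force between broken and the fingers below 0.1 N and z of pin_grip in the frame of bore_mouth below 0.034 m), for 0.2 s.
2. the pin is drawn about half way and gripped (z of pin_grip in the frame of bore_mouth between 0.047 and 0.063 m and angle between the z axis of pin_grip and the z axis of bore_mouth, either way round below 0.07 rad and contact force between the fingers and pin above 1 N), for 0.3 s.
At the end, for the whole second after the job is handed in: The broken head stands upright, released and at rest on the tray floor; the gripper holds the pin still, drawn 17 to 33 mm, in line with the bore within 4 degrees, pressing on it with under 8 N; good heads within 15 mm of their start (all of step 2 and x of broken_center in the frame of tray between -0.075 and 0.075 m and y of broken_center in the frame of tray between -0.075 and 0.075 m and z of broken_center in the frame of tray below 0.03 m and angle between broken_center's own z axis and vertical below 0.25 rad and linear speed of broken below 0.02 m/s and contact force between broken and the fingers below 0.1 N and contact force between pin and fixture below 8 N and linear speed of pin below 0.01 m/s and distance of each of good1_center, good2_center, good3_center from where it was at the start of the episode below 0.015 m); the arm keeps its last pose, push and grip.
It fails at once if a good sensor head is moved by more than 15 mm (distance of any of good1_center, good2_center, good3_center from where it was at the start of the episode above 0.015 m).
It fails at once if the pin is pulled nearly or fully out (more than 44 mm) (z of pin_grip in the frame of bore_mouth above 0.074 m).
It fails at once if the pin is forced sideways or jammed in its bore with more than 40 N (contact force between pin and fixture above 40 N).
It fails at once if a bystander is moved by more than 20 mm (distance of any of screwdriver_grip, spool, fluxpot, strippers from where it was at the start of the episode above 0.02 m).
It also fails if it takes over 48 s, if anything falls off the work surface, if the arm or the gripper's body presses on something with over 40 N, if the wrist force passes 120 N, or if a joint passes its speed limit or range.

## Working session

There is one attempt and no reset: what is moved stays moved. The work goes in short steps, Python scripts to look and compute and a tool call to move; the robot and the scene stay as the last step left them, time stands still between calls to the robot, and variables do not carry over. Pictures are saved under pics/ and viewed, and the job is handed in when it is done.

Besides the shell and the picture viewer there is one more tool, called after "Request:" in YAML: its name, and indented under it one key for each argument. step_arm: Moves the arm, as the interface text tells. Its arguments: {"type":"object","properties":{"commands":{"type":"array","items":{"type":"array"}},"gripper":{"type":"number"},"grip_force":{"type":"number"}},"required":["commands"]}

```bash
mkdir -p pics; cat > h.py <<'E'
import numpy as np, cv2
from plant import r, imaging, close_job
def cap(n,fn):
    st=r.get_state(); c=imaging.capture(n); cv2.imwrite('pics/'+fn+'.png',c['img'][:,:,::-1])
    np.savez('pics/'+fn+'.npz',**{k:v for k,v in c.items()},tcp=st['tcp_pos'],rot=st['eef_rot'])
    return c
def pts(c):
    f=240/np.tan(np.radians(c['vfov'])/2); v,u=np.mgrid[:480,:640]; z=c['z_map']
    P=np.stack([(u-c['cx'])/f*z,(v-c['cy'])/f*z,z],-1); T=c['extrinsics']
    return P@T[:3,:3].T+T[:3,3]
def onplane(c,u,v,h):
    f=240/np.tan(np.radians(c['vfov'])/2); T=c['extrinsics']
    d=T[:3,:3]@np.array([(u-c['cx'])/f,(v-c['cy'])/f,1.]); o=T[:3,3]
    return o+d*(h-o[2])/d[2]
E
python3 - <<'E'
from h import *
print(r.get_state(), r.grip_depth)
for n in ('scene','side','wrist'):
    c=cap(n,n+'0'); print(n,c['vfov'],c['cx'],c['cy'],c.get('extrinsics',c.get('T_tool_cam')))
E
```

```text
{'time_s': 0.0, 'joints': array([-4.94395281e+01,  2.05920477e+01,  6.33291890e-01, -2.09781759e-02,
       -7.01364538e+01, -1.65087030e+01]), 'qd': array([ 0.00071138,  0.01285851,  0.08161222, -0.01717584,  0.11424738,
       -0.10603562]), 'joint_torque': array([ 3.24252669e-04, -5.82723498e+01,  2.93041545e+01,  6.99675098e+00,
        6.74502837e-03, -2.27330665e-04]), 'tcp_pos': array([ 0.27489697, -0.61593911,  0.22560942]), 'eef_rot': array([ 1.79903111e+02, -8.14985254e-03, -1.55955369e+02]), 'contact_force': array([-0.57719011, -0.05472538, -0.50983326]), 'moment': array([-0.02722137, -0.05007749,  0.01449061]), 'gripper_width': 0.08779967809782366} 0.0188
scene 53.75310162778644 322.74426211146647 237.66868674848763 [[ 0.77336803  0.54959752 -0.31598173  0.84697536]
 [ 0.63395129 -0.66827655  0.38924571 -0.3619582 ]
 [ 0.00276529 -0.50134721 -0.86524177  0.91152499]
 [ 0.          0.          0.          1.        ]]
side 42.14826409204242 323.56398414308256 238.0677191328931 [[-0.68469779 -0.40101707  0.6085838  -0.15441687]
 [-0.72873304  0.36327307 -0.5805005   0.71011083]
 [ 0.0117085  -0.84096254 -0.54096666  0.71809439]
 [ 0.          0.          0.          1.        ]]
wrist 65.70646984690485 317.4628724768544 247.57396671610894 [[ 6.14561142e-04 -9.58590967e-01 -2.84785850e-01  7.64302573e-02]
 [ 9.99999732e-01  4.75791205e-04  5.56459620e-04 -1.12639151e-03]
 [-3.97918563e-04 -2.84786116e-01  9.58591002e-01 -1.58386803e-01]
 [ 0.00000000e+00  0.00000000e+00  0.00000000e+00  1.00000000e+00]]
```

View pics/scene0.png

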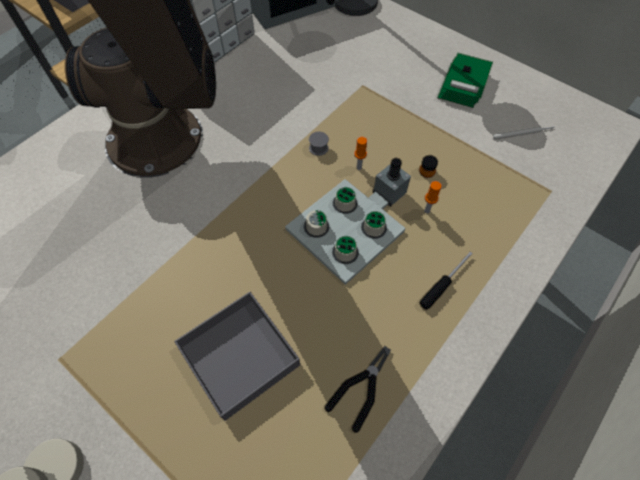

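View pics/side0.png

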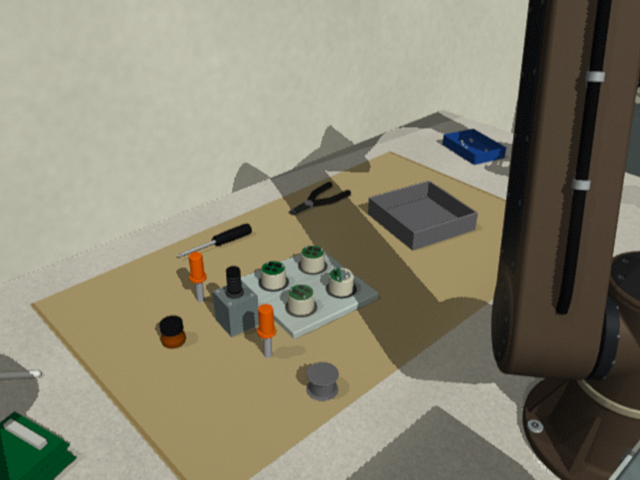

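View pics/wrist0.png

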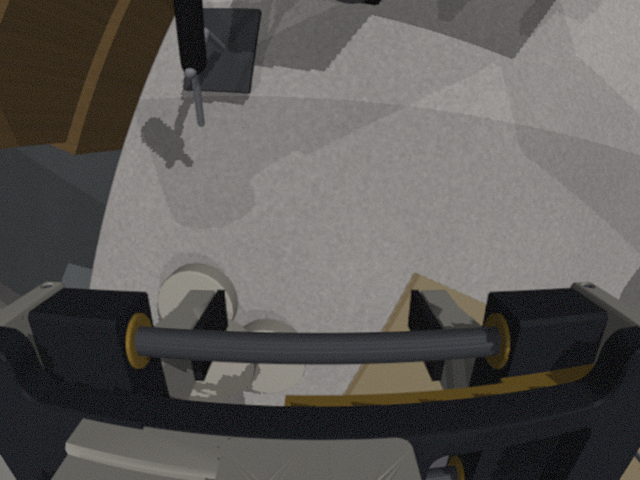

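Scene view: four heads at (346,198), (316,223), (375,222) and (346,248). The one at (316,223) shows only half a board; in the side view it is at (341,282). The tray is at (238,353). The candidates for the pin are black on the grey post at (395,168), orange at (361,148) and (433,192), and the black-capped jar at (429,165). I choose the black one on the post. Next I'll check the choice in a close crop and measure.

```bash
python3 - <<'E'
from h import *
a=cv2.imread('pics/scene0.png')[125:295,270:460]; b=cv2.imread('pics/side0.png')[230:400,160:390]
a=cv2.resize(a,None,fx=3,fy=3,interpolation=cv2.INTER_CUBIC)[:, :400]; 
cv2.imwrite('pics/crop0.png',np.hstack([cv2.resize(cv2.imread('pics/scene0.png')[125:295,270:460],(400,358)),cv2.resize(b,(400,358))]))
def load(n): return np.load('pics/'+n+'.npz')
for n,seeds in (('scene0',[(346,198),(316,223),(375,222),(346,248)]),('side0',[(273,269),(341,276),(313,253),(301,293)])):
    c=load(n); P=pts(c)
    for s in seeds:
        u,v=s; w=P[v-22:v+22,u-22:u+22].reshape(-1,3)
        m=(w[:,2]>.042)&(w[:,2]<.06)
        c0=P[v,u]; m&=np.hypot(*(w[:,:2]-c0[:2]).T)<.04
        q=w[m]; (cc,rad)=cv2.minEnclosingCircle((q[:,:2]*1000).astype(np.float32)); print(n,s,np.round(cc,1),round(rad,1),m.sum(),np.round(np.percentile(q[:,2],[10,50,95])*1000,1))
    m=(P[...,2]>.105)&(P[...,2]<.15)&(np.hypot(P[...,0]-.75,P[...,1])<.6)&(c['z_map']>0)
    k,l,s,ce=cv2.connectedComponentsWithStats(m.astype(np.uint8))
    for i in range(1,k):
        if 20<s[i,4]<1500: q=P[l==i]; print('  tall',ce[i].round(),s[i,4],np.round(cv2.minEnclosingCircle((q[:,:2]*1000).astype(np.float32)),1) if 0 else (np.round(q.mean(0)*1000,1), np.round(cv2.minEnclosingCircle((q[:,:2]*1000).astype(np.float32))[0],1),np.round(q[:,2].max()*1000,1)))
    # pallet, post, tray
    for nm,lo,hi,cen in (('post',.06,.07,None),('tray',.04,.05,None),('pallet',.011,.019,None)):
        m=(P[...,2]>lo)&(P[...,2]<hi)&(c['z_map']>0)
        k,l,s,ce=cv2.connectedComponentsWithStats(m.astype(np.uint8))
        for i in range(1,k):
            if s[i,4]>120:
                q=P[l==i]; R=cv2.minAreaRect((q[:,:2]*1000).astype(np.float32)); print('  ',nm,ce[i].round(),s[i,4],[np.round(x,1) for x in R])
E
```

```text
scene0 (346, 198) [500.5 142.5] 23.2 299 [46.2 49.7 53.4]
scene0 (316, 223) [488.2  54. ] 24.5 318 [45.3 48.2 52.4]
scene0 (375, 222) [589.4 131.8] 23.6 322 [46.7 49.7 53.5]
scene0 (346, 248) [579.2  43.3] 23.0 346 [46.  49.4 53.4]
  tall [396. 163.] 110 (array([558.1, 240.4, 113.4]), array([557.6, 242.4]), np.float64(118.6))
   post [276.   5.] 130 [array([-58.2, 537.1]), array([140.1,  50.9]), np.float64(42.1)]
   post [230.  30.] 196 [array([-82.3, 372.1]), array([ 13.9, 171.7]), np.float64(0.9)]
   post [152. 138.] 228 [array([ 55.1, -30.8]), array([149.8,  49.8]), np.float64(59.4)]
   post [392. 178.] 375 [array([557. , 241.9]), array([57.7, 57.2]), np.float64(83.4)]
   tray [284.   9.] 201 [array([-51.5, 559.7]), array([196.8,  70.8]), np.float64(43.2)]
   tray [231.  37.] 154 [array([-81.3, 372.7]), array([163.5,  11.8]), np.float64(89.5)]
   tray [466.  85.] 225 [array([529.6, 626.8]), array([91.9, 58.3]), np.float64(50.9)]
   tray [169. 140.] 146 [array([76.3,  1.3]), array([101.,  23.]), np.float64(87.3)]
   tray [429. 161.] 160 [array([590.5, 349.4]), array([35.4, 36.8]), 
[... 2775 characters left out ...]
 [array([ 596. , -321.2]), array([185.7,  95.5]), np.float64(32.9)]
   pallet [434. 236.] 257 [array([ 481.6, -232.2]), array([182.8,  68.2]), np.float64(55.0)]
   pallet [216. 242.] 245 [array([777.7, 131.1]), array([168. ,  21.6]), np.float64(79.3)]
   pallet [308. 294.] 4101 [array([537.7,  96. ]), array([200.9, 194.1]), np.float64(83.4)]
   pallet [236. 324.] 150 [array([542.4, 257.4]), array([76. , 39.6]), np.float64(38.1)]
   pallet [174. 340.] 132 [array([580.7, 351.7]), array([39.6, 27.3]), np.float64(62.0)]
   pallet [554. 438.] 2635 [array([54.5, 47. ]), array([ 89.7, 182.6]), np.float64(49.4)]
   pallet [ 52. 466.] 294 [array([471.1, 603. ]), array([13.3, 53.2]), np.float64(16.7)]
```

View pics/crop0.png

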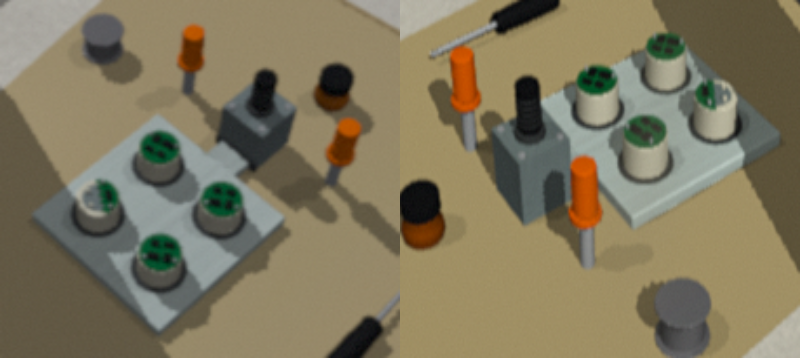

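The crops confirm it: the broken head has half a board at (316,223), about (0.488, 0.054) m. The black pin is on the post at about (0.556, 0.242). The tray is at about (0.556, -0.262). I'll locate the orange decoys for clearance, then move over the head.

```bash
python3 - <<'E'
from h import *
for n in ('scene0','side0'):
    c=np.load('pics/'+n+'.npz'); P=pts(c); hsv=cv2.cvtColor(c['img'],cv2.COLOR_RGB2HSV)
    m=((hsv[...,0]<12)&(hsv[...,1]>200)&(hsv[...,2]>150)).astype(np.uint8)
    k,l,s,ce=cv2.connectedComponentsWithStats(m)
    for i in range(1,k):
        if s[i,4]>40: q=P[l==i]; print(n,ce[i].round(),s[i,4],np.round(np.median(q,0)*1000,1),np.round(np.percentile(q[:,2],97)*1000))
    if n=='scene0':
        for (u,v) in ((319,143),(466,80)): print(np.round(P[v,u]*1000))
E
```

```text
[354. 228.  39.]
[515. 645.  38.]
```

Request:
step_arm:
  commands:
    - [[-29.2,32.8,0],0]
    - [[-29.2,32.8,0],0]
    - [[-29.2,32.8,0],0]
    - [[-29.2,32.8,0],0]
    - [[-29.2,32.8,0],0]
    - [[-29.2,32.8,0],0]
    - [[-29.2,32.8,0],0]
    - [[-29.2,32.8,0],0]
    - [[-29.2,32.8,0],0]
    - [[-29.2,32.8,0],0]
    - [[-29.2,32.8,0],0]
    - [[-29.2,32.8,0],0]
    - [[-29.2,32.8,0],0]
    - [[-29.2,32.8,0],0]
    - [[-29.2,32.8,0],0]
    - [[-29.2,32.8,0],0]
  gripper: 0.2
  grip_force: 20

```text
time_s: 2.15
tcp_pos: [0.4879, 0.0547, 0.2266]
eef_rot: [180.0, 0.0, -155.9]
contact_force: [0.5, 0.1, 0.7]
gripper_width: 0.0701
```

Request:
step_arm:
  commands:
    - [[0,0,0],-10.4]
    - [[0,0,0],-10.4]
    - [[0,0,0],-10.4]
    - [[0,0,0],-10.4]
    - [[0,0,0],-10.4]
    - [[0,0,0],-10.4]
    - [[0,0,0],-10.4]
    - [[0,0,0],-10.4]
    - [[0,0,0],-10.4]
    - [[0,0,0],-10.4]
    - [[0,0,0],0]
    - [[0,0,0],0]

```text
time_s: 3.65
tcp_pos: [0.4878, 0.0533, 0.2265]
eef_rot: [180.0, 0.0, -52.2]
contact_force: [0.4, -0.7, -0.2]
gripper_width: 0.0699
```

```bash
cat >> h.py <<'E'
from scipy.spatial.transform import Rotation as Ro
def wpts(c,tcp,rot):
    f=240/np.tan(np.radians(c['vfov'])/2); v,u=np.mgrid[:480,:640]; x=u-c['cx'];y=v-c['cy']
    rr=np.hypot(x,y)+1e-9; th=rr/f; z=c['z_map']; t=np.tan(th)*z
    P=np.stack([x/rr*t,y/rr*t,z],-1); T=c['T_tool_cam']; Q=P@T[:3,:3].T+T[:3,3]
    return Ro.from_euler('xyz',rot,degrees=True).apply(Q.reshape(-1,3)).reshape(Q.shape)+tcp
E
python3 - <<'E'
from h import *
c=cap('wrist','w1'); d=np.load('pics/w1.npz'); P=wpts(c,d['tcp'],d['rot'])
m=((P[...,2]>.043)&(P[...,2]<.06)&(c['z_map']>0)).astype(np.uint8)
k,l,s,ce=cv2.connectedComponentsWithStats(m)
for i in range(1,k):
    if s[i,4]>150: q=P[l==i]; print(ce[i].round(),s[i,4],np.round(cv2.minEnclosingCircle((q[:,:2]*1000).astype(np.float32))[0],1),np.round(cv2.minEnclosingCircle((q[:,:2]*1000).astype(np.float32))[1],1),np.round(np.median(q[:,2])*1000,1))
for n in ('scene0','side0'):
    c=np.load('pics/'+n+'.npz'); P=pts(c)
    for (u,v) in ({'scene0':[(361,142),(434,187)],'side0':[(196,260),(265,315)]}[n]): print(n,np.round(P[v,u]*1000),np.round(P[v-4,u]*1000),c['img'][v,u])
E
```

```text
[463.  22.] 571 [ 511.  -219.5] 62.1 44.9
[246. 156.] 1877 [579.4  42.9] 23.1 49.4
[316. 222.] 1828 [489.9  52.9] 23.3 48.1
[186. 225.] 1575 [589.1 131.6] 23.0 49.3
[ 92. 275.] 221 [653.2 252. ] 15.3 55.9
[254. 285.] 1402 [500.6 141.9] 23.1 49.4
scene0 [461. 247. 103.] [453. 258. 102.] [185  85   0]
scene0 [654. 249.  99.] [648. 256. 101.] [186  85   0]
side0 [641. 257.  98.] [648. 252. 100.] [203  83   0]
side0 [447. 260.  95.] [450. 257. 100.] [191  78   0]
```

View pics/w1.png

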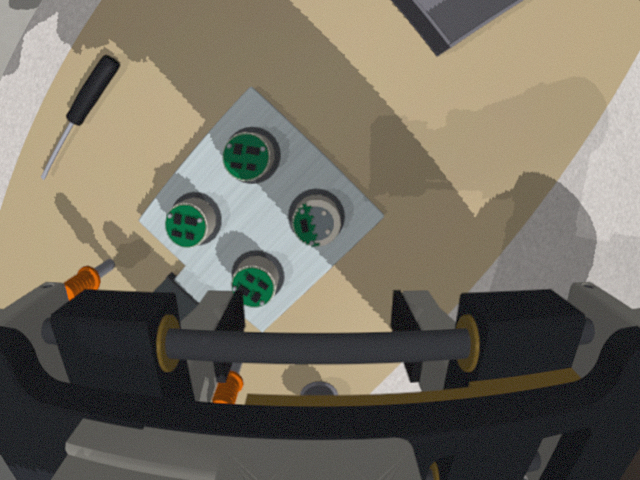

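The wrist view shows the broken head at (316,222), which is (0.490, 0.053) m and agrees with the fixed cameras. The orange pins stand about 98 mm either side of the black pin along world x, clear of my jaws. Descending.

Request:
step_arm:
  commands:
    - [[0.9,-1.1,25],0]
    - [[0,0,25],0]
    - [[0,0,25],0]
    - [[0,0,25],0]
    - [[0,0,25],0]
    - [[0,0,25],0]
    - [[0,0,20],0]
    - [[0,0,15],0]
    - [[0,0,12],0]
    - [[0,0,9],0]
    - [[0,0,0],0]
    - [[0,0,0],0]

```text
time_s: 5.2
tcp_pos: [0.4896, 0.0534, 0.021]
eef_rot: [-180.0, -0.0, -52.0]
contact_force: [-0.5, -0.6, 0.0]
gripper_width: 0.0698
```

Request:
step_arm:
  commands:
    - [[0,0,0],0]
    - [[0,0,0],0]
    - [[0,0,0],0]
    - [[0,0,0],0]
    - [[0,0,0],0]
    - [[0,0,0],0]
    - [[0,0,0],0]
  gripper: 1
  grip_force: 15

```text
time_s: 6.08
tcp_pos: [0.4893, 0.0533, 0.0207]
eef_rot: [-180.0, -0.0, -51.9]
contact_force: [-1.2, -0.1, 6.1]
gripper_width: 0.0458
```

Request:
step_arm:
  commands:
    - [[0,0,-5],0]
    - [[0,0,-10],0]
    - [[0,0,-15],0]
    - [[0,0,-20],0]
    - [[0,0,-20],0]
    - [[0,0,-20],0]
    - [[0,0,-10],0]
    - [[0,0,0],0]

```text
time_s: 7.08
tcp_pos: [0.4895, 0.0534, 0.1212]
eef_rot: [-179.9, -0.0, -51.9]
contact_force: [-0.4, 0.6, -1.4]
gripper_width: 0.0458
```

Request:
step_arm:
  commands:
    - [[12,5.9,0],0]
    - [[24.1,11.7,0],0]
    - [[24.1,11.7,0],0]
    - [[24.1,11.7,0],0]
    - [[24.1,11.7,0],0]
    - [[24.1,11.7,0],0]
    - [[24.1,11.7,0],0]
    - [[24.1,11.7,0],0]
    - [[24.1,11.7,0],0]
    - [[24.1,11.7,0],0]
    - [[24.1,11.7,0],0]
    - [[24.1,11.7,0],0]
    - [[12,5.9,0],0]
    - [[0,0,0],0]
    - [[0,0,0],0]

```text
time_s: 8.95
tcp_pos: [0.5563, -0.2607, 0.1201]
eef_rot: [180.0, 0.0, -52.0]
contact_force: [1.1, 0.8, -0.4]
gripper_width: 0.0458
```

```bash
python3 - <<'E'
from h import *
c=cap('scene','s2'); s=r.get_state();print(s['tcp_pos'],s['gripper_width'],s['contact_force'])
E
```

```text
[ 0.55649391 -0.26047568  0.12032362] 0.04556014620622472 [-0.48899358  0.11707747 -1.12224139]
```

View pics/s2.png

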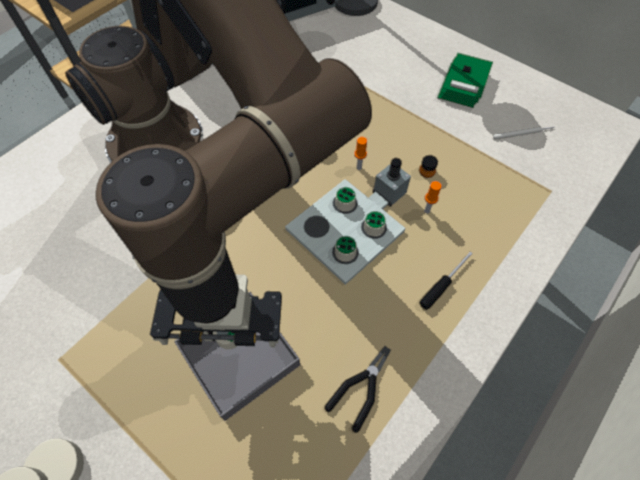

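Its place at (316,226) is empty, the three good heads are in place, and the gripper is over the tray. Lowering.

Request:
step_arm:
  commands:
    - [[0,0,15],0]
    - [[0,0,20],0]
    - [[0,0,20],0]
    - [[0,0,20],0]
    - [[0,0,15],0]
    - [[0,0,10],0]
    - [[0,0,5],0]
    - [[0,0,2],0]
    - [[0,0,1],0]
    - [[0,0,1],0]
    - [[0,0,1],0]
    - [[0,0,0],0]
    - [[0,0,0],0]

```text
time_s: 10.62
tcp_pos: [0.5568, -0.261, 0.0106]
eef_rot: [-180.0, -0.0, -51.9]
contact_force: [0.2, 0.5, -1.2]
gripper_width: 0.0457
```

Request:
step_arm:
  commands:
    - [[0,0,0.4],0]
    - [[0,0,0.4],0]
    - [[0,0,0],0]
    - [[0,0,0],0]

```text
time_s: 11.12
tcp_pos: [0.5569, -0.261, 0.0098]
eef_rot: [-180.0, -0.0, -51.9]
contact_force: [-0.5, -0.0, 0.4]
gripper_width: 0.0459
```

Request:
step_arm:
  commands:
    - [[0,0,0],0]
    - [[0,0,0],0]
    - [[0,0,0],0]
    - [[0,0,0],0]
    - [[0,0,0],0]
  gripper: 0.3

```text
time_s: 11.75
tcp_pos: [0.5568, -0.261, 0.0098]
eef_rot: [-180.0, -0.0, -51.9]
contact_force: [1.0, 0.2, -0.3]
gripper_width: 0.0612
```

Request:
step_arm:
  commands:
    - [[0,0,-5],0]
    - [[0,0,-15],0]
    - [[0,0,-25],0]
    - [[0,0,-35],0]
    - [[0,0,-40],0]
    - [[0,0,-40],0]
    - [[0,0,-40],0]
    - [[0,0,0],0]

```text
time_s: 12.75
tcp_pos: [0.5587, -0.2616, 0.2151]
eef_rot: [-179.7, -0.4, -51.9]
contact_force: [-0.2, 0.3, -0.3]
gripper_width: 0.0614
```

```bash
python3 - <<'E'
from h import *
c=cap('wrist','w3'); d=np.load('pics/w3.npz'); P=wpts(c,d['tcp'],d['rot'])
m=((P[...,2]>.03)&(P[...,2]<.043)&(c['z_map']>0)).astype(np.uint8)
k,l,s,ce=cv2.connectedComponentsWithStats(m)
for i in range(1,k):
    if s[i,4]>150: q=P[l==i]; print(ce[i].round(),s[i,4],np.round(cv2.minEnclosingCircle((q[:,:2]*1000).astype(np.float32))[0],1),np.round(cv2.minEnclosingCircle((q[:,:2]*1000).astype(np.float32))[1],1),np.round(np.percentile(q[:,2],[10,50,90])*1000,1))
E
```

```text
[582.  51.] 1963 [ 460.8 -606.4] 53.5 [30.2 30.8 37.3]
[361. 148.] 256 [ 562.8 -316.4] 70.7 [31.3 37.  41.9]
[320. 226.] 1828 [ 557.5 -261.5] 23.2 [35.5 37.  39.3]
[317. 278.] 1582 [ 558.  -261.4] 114.9 [31.5 36.8 41.8]
```

View pics/w3.png

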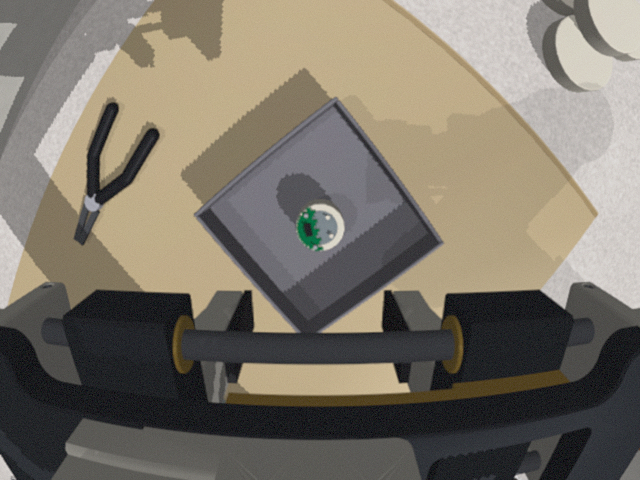

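The head stands upright in the tray, released, at (320,226). Its top is at 37 mm, which is what it should be there, and it is about 2 mm from the tray centre. Moving over the pin.

Request:
step_arm:
  commands:
    - [[-12.3,-9.7,0],0]
    - [[-24.7,-19.4,0],0]
    - [[-24.7,-19.4,0],0]
    - [[-24.7,-19.4,0],0]
    - [[-24.7,-19.4,0],0]
    - [[-24.7,-19.4,0],0]
    - [[-24.7,-19.4,0],0]
    - [[-24.7,-19.4,0],0]
    - [[-24.7,-19.4,0],0]
    - [[-24.7,-19.4,0],0]
    - [[-24.7,-19.4,0],0]
    - [[-24.7,-19.4,0],0]
    - [[-24.7,-19.4,0],0]
    - [[-24.7,-19.4,0],0]
    - [[-24.7,-19.4,0],0]
    - [[-24.7,-19.4,0],0]
    - [[-12.3,-9.7,0],0]
    - [[0,0,0],0]
    - [[0,0,0],0]

```text
time_s: 15.18
tcp_pos: [0.5573, 0.2408, 0.2094]
eef_rot: [179.9, -0.0, -52.0]
contact_force: [-0.4, -0.5, 0.2]
gripper_width: 0.0616
```

```bash
python3 - <<'E'
from h import *
c=cap('wrist','w4'); d=np.load('pics/w4.npz'); P=wpts(c,d['tcp'],d['rot']); print(d['tcp'],d['rot'],r.get_state()['contact_force'])
for lo,hi in ((.108,.122),(.06,.069)):
  m=((P[...,2]>lo)&(P[...,2]<hi)&(c['z_map']>0)).astype(np.uint8)
  k,l,s,ce=cv2.connectedComponentsWithStats(m)
  for i in range(1,k):
    if s[i,4]>150: q=(P[l==i]*1000).astype(np.float32); print(lo,ce[i].round(),s[i,4],cv2.minEnclosingCircle(q[:,:2].copy()),cv2.minAreaRect(q[:,:2].copy()),np.percentile(q[:,2],[10,50,90]))
E
```

```text
[0.55731224 0.24081947 0.20943127] [ 1.79946775e+02 -7.98432415e-04 -5.19560413e+01] [-0.36920229 -0.67350334  0.53606461]
0.108 [317. 251.] 864 ((557.5133056640625, 241.09521484375), 12.098732948303223) ((557.3084716796875, 241.08433532714844), (22.515642166137695, 23.846038818359375), 38.27729797363281) [113.69194107 115.1113739  116.01671219]
0.108 [630. 471.] 156 ((-81.64433288574219, 223.56741333007812), 21.72864532470703) ((-78.8233871459961, 223.20664978027344), (43.426055908203125, 8.6697416305542), 82.71234893798828) [109.10923004 114.22910309 120.38824844]
0.06 [317. 229.] 2886 ((557.354736328125, 241.36614990234375), 39.611324310302734) ((557.3289184570312, 241.5443572998047), (57.11338806152344, 56.961544036865234), 83.46875) [64.27802658 65.28202057 66.40099716]
```

View pics/w4.png

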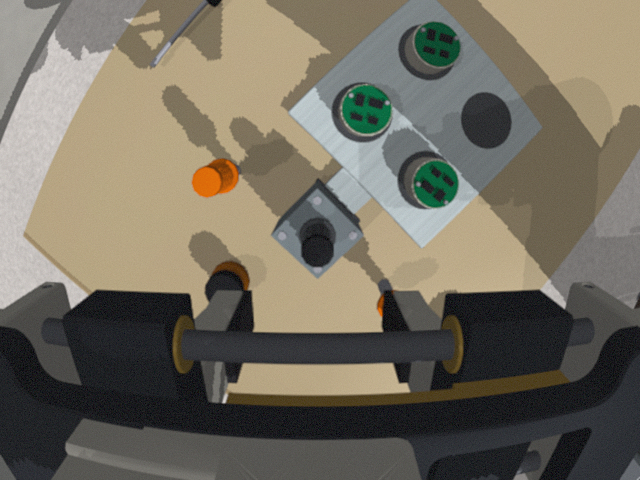

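The pin's grip top is at (317,251), which is (0.5573, 0.2412) m, and the post centre agrees. The orange decoys at (213,178) and (390,305) are clear. Descending.

Request:
step_arm:
  commands:
    - [[-0.3,-0.3,15],0]
    - [[0,0,20],0]
    - [[0,0,20],0]
    - [[0,0,20],0]
    - [[0,0,20],0]
    - [[0,0,15],0]
    - [[0,0,10],0]
    - [[0,0,7],0]
    - [[0,0,4],0]
    - [[0,0,0],0]
    - [[0,0,0],0]
    - [[0,0,0],0]

```text
time_s: 16.73
tcp_pos: [0.5579, 0.242, 0.0792]
eef_rot: [-180.0, 0.0, -51.9]
contact_force: [-0.2, -0.4, 0.4]
gripper_width: 0.0614
```

Request:
step_arm:
  commands:
    - [[0,0,0],0]
    - [[0,0,0],0]
    - [[0,0,0],0]
    - [[0,0,0],0]
    - [[0,0,0],0]
    - [[0,0,0],0]
    - [[0,0,0],0]
    - [[0,0,0],0]
    - [[0,0,0],0]
  gripper: 1
  grip_force: 12

```text
time_s: 17.85
tcp_pos: [0.5577, 0.2418, 0.0787]
eef_rot: [180.0, -0.0, -51.9]
contact_force: [-0.5, -0.3, -0.4]
gripper_width: 0.0235
```

```bash
python3 - <<'E'
from h import *
s=r.get_state();print(s['tcp_pos'],s['gripper_width'],s['contact_force'],s['moment'])
E
```

```text
[0.55769543 0.2418029  0.07873276] 0.023515628770735472 [-0.48204172 -0.3317029  -0.44649407] [-0.07201945  0.28065589 -0.01902166]
```

The grip shows negligible side force. Drawing slowly, with a check part way.

Request:
step_arm:
  commands:
    - [[0,0,-1],0]
    - [[0,0,-1],0]
    - [[0,0,-1],0]
    - [[0,0,-1],0]
    - [[0,0,-1],0]
    - [[0,0,-1],0]
    - [[0,0,0],0]
    - [[0,0,0],0]

```text
time_s: 18.85
tcp_pos: [0.5577, 0.2419, 0.0848]
eef_rot: [-180.0, 0.0, -51.9]
contact_force: [-0.0, 0.2, -2.4]
gripper_width: 0.0238
```

Request:
step_arm:
  commands:
    - [[0,0,-1.5],0]
    - [[0,0,-1.5],0]
    - [[0,0,-1.5],0]
    - [[0,0,-1.5],0]
    - [[0,0,-1.5],0]
    - [[0,0,-1.5],0]
    - [[0,0,-1.5],0]
    - [[0,0,-1.5],0]
    - [[0,0,-1.5],0]
    - [[0,0,-1.5],0]
    - [[0,0,-1.5],0]
    - [[0,0,-1.5],0]
    - [[0,0,-1],0]
    - [[0,0,0],0]
    - [[0,0,0],0]
    - [[0,0,0],0]
    - [[0,0,0],0]

```text
time_s: 20.98
tcp_pos: [0.5577, 0.2418, 0.1037]
eef_rot: [180.0, 0.0, -51.9]
contact_force: [-0.3, 0.8, -1.9]
gripper_width: 0.0235
```

```bash
python3 - <<'E'
from h import *
s=r.get_state();print(s['tcp_pos'],s['gripper_width'],s['contact_force'],s['moment'],s['qd'].round(2))
a=cap('side','sd5')['img']; b=cap('scene','sc5')['img']
print(r.get_state()['tcp_pos'])
cv2.imwrite('pics/c5.png',np.hstack([cv2.resize(a[200:360,140:340],(400,320),interpolation=cv2.INTER_CUBIC),cv2.resize(b[100:260,290:490],(400,320),interpolation=cv2.INTER_CUBIC)])[:,:,::-1])
E
```

```text
[0.55771619 0.24183533 0.10370181] 0.02350571498098303 [-0.29695397  0.79363946 -1.93898017] [0.00315874 0.15957985 0.04123791] [-0.04  0.03 -0.04  0.04  0.02 -0.02]
[0.55775894 0.24185432 0.10371912]
```

View pics/c5.png

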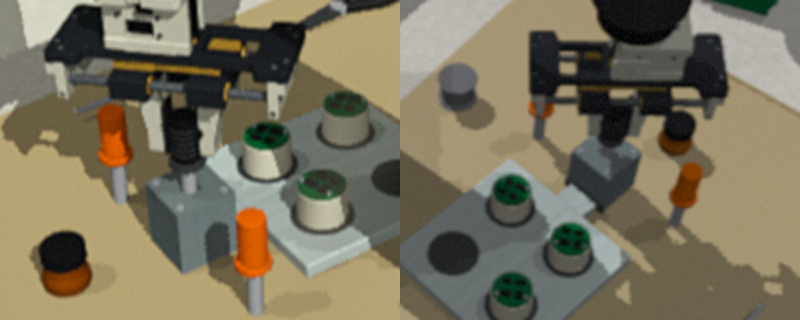

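View pics/sc5.png

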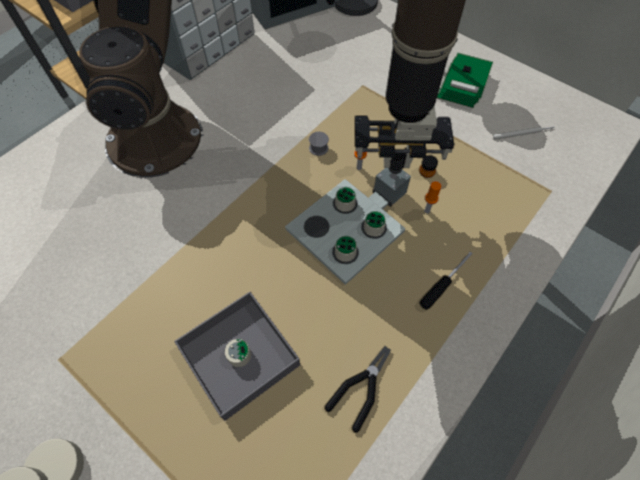

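Side crop: the pin's collar is clear of the post, with the shank showing at about (187,183) and looking vertical. Scene: the head is in the tray at (237,352), with good heads and tools in place. I'll put numbers on the draw.

```bash
python3 - <<'E'
from h import *
ax=np.array([.5573,.2412])
for n in ('side0','sd5'):
    c=np.load('pics/'+n+'.npz'); P=pts(c); d=np.hypot(*(np.moveaxis(P[...,:2]-ax,-1,0)))
    rows=[]
    for v in range(250,312):
        m=(d[v]<.022)&(P[v,:,2]>.062)
        u=np.where(m)[0]; u=u[(u>215)&(u<255)]
        if len(u): rows.append((v,u.min(),u.max(),round(float(np.median(P[v,u,2])*1000)),c['img'][v,u].mean().round()))
    print(n); print([tuple(map(float,x)) for x in rows])
def heads(n):
    c=np.load('pics/'+n+'.npz'); P=pts(c)
    for x,y in ((.5794,.043),(.589,.1316),(.5005,.142)):
        m=(P[...,2]>.043)&(P[...,2]<.06)&(np.hypot(P[...,0]-x,P[...,1]-y)<.035); print(n,(P[m].mean(0)*1000).round(1),m.sum())
for n in ('side0','sd5','scene0','sc5'): heads(n)
E
```

```text
side0
[(266.0, 231.0, 235.0, 116.0, 53.0), (267.0, 228.0, 237.0, 116.0, 28.0), (268.0, 227.0, 238.0, 115.0, 18.0), (269.0, 226.0, 239.0, 115.0, 20.0), (270.0, 226.0, 239.0, 115.0, 18.0), (271.0, 226.0, 239.0, 115.0, 17.0), (272.0, 226.0, 239.0, 115.0, 18.0), (273.0, 226.0, 240.0, 115.0, 22.0), (274.0, 226.0, 240.0, 112.0, 19.0), (275.0, 226.0, 240.0, 111.0, 20.0), (276.0, 226.0, 240.0, 109.0, 21.0), (277.0, 226.0, 240.0, 107.0, 27.0), (278.0, 226.0, 240.0, 105.0, 33.0), (279.0, 226.0, 240.0, 103.0, 33.0), (280.0, 226.0, 240.0, 101.0, 30.0), (281.0, 226.0, 240.0, 98.0, 33.0), (282.0, 227.0, 240.0, 97.0, 27.0), (283.0, 227.0, 240.0, 95.0, 26.0), (284.0, 227.0, 240.0, 93.0, 28.0), (285.0, 227.0, 241.0, 91.0, 29.0), (286.0, 227.0, 241.0, 88.0, 27.0), (287.0, 226.0, 242.0, 86.0, 33.0), (288.0, 224.0, 244.0, 82.0, 37.0), (289.0, 223.0, 244.0, 80.0, 38.0), (290.0, 222.0, 246.0, 75.0, 46.0), (291.0, 222.0, 246.0, 74.0, 44.0), (292.0, 221.0, 246.0, 72.0, 44.0), (293.0, 221.0, 246.0, 72.0, 50.0), (294.0, 221.0, 246.0, 71.0, 57.0), (295.0, 221.0, 246.0, 70.0, 64.0), (296.0, 221.0, 245.0, 68.0, 
[... 1703 characters left out ...]
2.0, 246.0, 67.0, 112.0), (293.0, 221.0, 246.0, 66.0, 111.0), (294.0, 221.0, 245.0, 66.0, 113.0), (295.0, 221.0, 244.0, 65.0, 113.0), (296.0, 221.0, 244.0, 65.0, 113.0), (297.0, 221.0, 244.0, 65.0, 114.0), (298.0, 222.0, 242.0, 65.0, 114.0), (299.0, 225.0, 242.0, 64.0, 114.0), (300.0, 226.0, 239.0, 65.0, 117.0), (301.0, 231.0, 234.0, 65.0, 118.0)]
side0 [573.6  45.3  49.2] 299
side0 [583.9 134.1  49.3] 327
side0 [494.5 145.   49.3] 384
sd5 [573.3  45.3  49.1] 302
sd5 [583.5 134.3  49.2] 331
sd5 [494.5 144.7  49.4] 380
scene0 [580.   42.   49.5] 338
scene0 [590.6 130.8  49.6] 318
scene0 [501.5 141.6  49.6] 293
sc5 [580.1  41.8  49.6] 339
sc5 [590.7 130.9  49.5] 317
sc5 [501.2 141.6  49.5] 287
```

```bash
python3 - <<'E'
import cv2,numpy as np
a=cv2.imread('pics/sd5.png')[240:320,195:275]; b=cv2.imread('pics/side0.png')[240:320,195:275]
cv2.imwrite('pics/c6.png',np.hstack([cv2.resize(x,(400,400),interpolation=cv2.INTER_NEAREST) for x in (b,a)]))
E
```

```text
(no output)
```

View pics/c6.png

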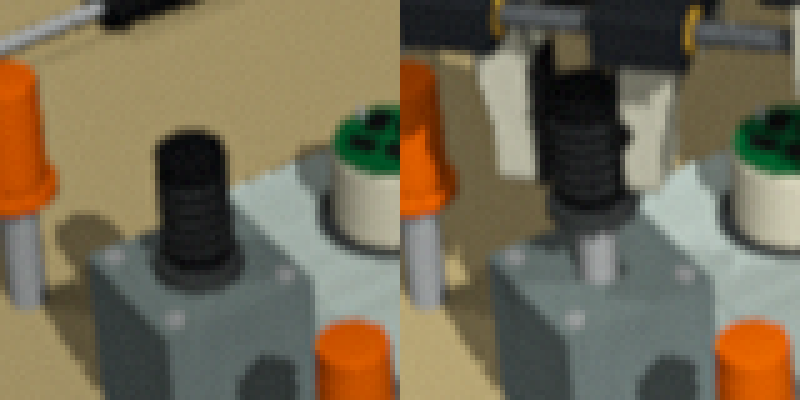

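The collar's underside now reads about 91 mm and the grip top about 141 mm, so the pin is drawn about 25 mm. It looks upright, and the heads have moved less than 0.5 mm. Handing in.

```bash
python3 -c "
from h import *
print(close_job())"
```

```text
the job is handed in; nothing more can be done
None
```

I set the broken head down in the scrap tray, drew the lock pin half way, and handed the job in with the pin still gripped.

**Broken head:** it stands upright on the tray floor, let go, about 2 mm from the tray centre. Its top measured 37 mm high, as expected there.

**Lock pin:** it is drawn 25 mm by the arm's reading, with no visible tilt. The side camera agrees: the collar's underside went from 65 mm to about 91 mm. The side force on the wrist was under 1 N, about the sensor noise, so I could not measure the pin's force on its bore any finer than that.

**Everything else:** the three good heads shifted less than 0.5 mm. The last scene picture showed the tray and tools where they were, though I checked those by eye only. The clock stood at about 21 s of the 48 s allowed.

**Grip force:** I left the grip at 12 N. I read the 8 N limit as the force between pin and fixture, as the formal criterion says, not the grip itself.

No check failed. The only disagreement was 2–3 mm between the cameras in absolute position, which I settled with the wrist camera before gripping.

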